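# Gather the service kit into the divided tray

## Robot

A 6-joint arm with a two-finger parallel gripper is mounted at the origin on a cart in front of the work surface, level with it; the furniture and walls round the work are solid. World frame = base frame: x ahead of the robot, y to its left, z up, the work surface at z = 0. Lengths are in mm, angles in rad, forces in N, time in s.
With the tool pointing down it reaches from about 300 to 775 mm from the base axis. Payload 14.6 kg.
Tool frame: the origin (TCP) lies on the centre line of the jaws, within the pads' length; the fingertips stand 19 mm ahead of it and the grasp point (between the pads) is the TCP (bot.tip_reach is the distance from the TCP to the fingertips, in mm); z points along the fingers, y is the line along which they close (so a half turn about z gives the same grasp; the last joint's range is limited). The gripper opens to 85 mm and grips with 20 to 120 N. Pads are 22 mm wide; open, the fingers measure 114 mm over their backs; the gripper's body (76 mm by 85 mm) begins 54 mm behind the grasp point. The pads swing forward as they close: fully open they stand 13 mm farther back than shut.
Start: joints at [-1.239, 0.3, 1.521, -0, 1.321, -0.067], TCP at [213.564, -506.833, 214.681] pointing down, gripper open.
Joint ranges: [-3.03, 3.03], [-0.79, 2.21], [0.23, 2.52], [-1.04, 4.18], [0, 3.07], [-2.55, 2.55]. Speed limits (rad/s): [2.22, 2.22, 2.57, 3.14, 3.14, 3.14].

## Interface

Orientations are given as a unit quaternion [w, x, y, z].
In Python, from rig import bot gives the robot as it stands. Calls block until the motion is done:
- bot.move_to(position, orientation): joint-space move of the TCP to a pose.
- bot.servo_line(position, attitude=None, speed=150, until_force=None): straight line of the TCP; attitude=None keeps the orientation; speed is the mean speed in mm/s. With until_force (N) it stops when the force on the tool has changed by that much, and returns True; else False.
- bot.move_joints(angles): joint-space move.
- bot.move_gripper(opening, grip_force=None): finger opening in mm; grip_force is the grip in N (None keeps the last); returns when the fingers have stopped.
- bot.dwell(seconds).
- bot.ik(position, orientation): joint angles nearest the present ones, or None.
- bot.read_state(): the state.
- bot.read_camera(name): name is "scene" or "side" or "wrist"; returns a dict with "image" (384x512x3 uint8, blue, green, red), "depth" (384x512 float32, mm along the optical axis (not along the pixel's ray), 0 where there is no reading), "fovy" (degrees; the focal length in pixels is half the picture's height over the tangent of half this angle, whatever the lens; pixels are square), "cx", "cy" (the principal point, pixels), "eye" and "attitude" of the camera in the world; the wrist camera has in their place "mount" (4x4, takes a point from camera to tool coordinates, whose origin is the TCP and whose axes are the flange's). Camera axes: x right, y down, z forward; pixel columns grow to the right and rows downward; lengths in mm; the calibration is good to about 2 mm. A picture is of the moment at which its call begins: read the wrist's pose just before it.
A pose or a line that the arm cannot do raises bot.MotionError and nothing moves.
- bot.finish_job(): hands the job in; it is judged then, once.
The state is a dict: "clock": time; "joint_positions": joint angles; "qvel": joint speeds; "effort": joint torques, N m; "ee_pos": TCP position; "tool_rot": TCP orientation; "ft_force": force on the tool from outside, world axes, zero at the start; "moment": the same for the moment, N m; "grip_width": finger opening in mm; "grip_force": force on a finger pad.
Only numpy, scipy, OpenCV 4.12 (cv2) and the standard library are available. Lean on these libraries where they do the work, as an engineer would, in place of code of your own. Each camera call takes 0.05 s, during which the arm holds its last target. There are 200 camera calls.

## Task

On the plywood riser board, pack the service kit into the grey divided tray: the orange pull block on the orange mat, the steel gauge block on the blue mat, the black plug on the green mat and the black adapter on the white mat. Set each down flat on its underside, the way up it stands now, in the middle of its mat and lengthwise along it, and let go. Leave the grey block and the brass block, which look alike but do not belong, where they are.

Things in the scene. Friction and masses are not known exactly. Their poses are not given: they have to be found in the camera images.
- clamp_block_center (a point): orange pull block, 70 long x 30 wide x 28 mm high, with a raised 24 x 30 x 10 mm step over one half (38 mm high in all); point at its centre, 19 mm above its underside. y runs along its length, x across (30 mm, grip here), z up. Loose on the board (top at z = 0.14 m), about 0.14 kg.
- gauge_block_center (a point): pale mottled steel gauge block, 60 long x 24 x 24 mm; point at its centre, 12 mm above its underside. y runs along its length, x across (24 mm, grip here), z up. Loose on the board (top at z = 0.14 m), about 0.27 kg.
- mains_plug_center (a point): black mains plug lying flat, its moulded body 35 long x 24 wide x 18 mm high, with two brass pins at the -y end and a strain sleeve at the +y end (70 mm long in all); point at the centre of the moulded body, 9 mm above its underside. y runs along its length, x across (24 mm, grip here), z up. Loose on the board (top at z = 0.14 m), about 0.03 kg.
- adapter_center (a point): black mains adapter standing on its long narrow side, 75 long x 34 wide x 50 mm high; point at its centre, 25 mm above its underside. x runs along its length, y across (34 mm, grip here), z up. Loose on the board (top at z = 0.14 m), about 0.16 kg.
- grey_block_center (a point): grey plastic block of the same shape and size as the orange pull block (70 x 30 x 38 mm), which does not belong to the kit; point at its centre, 19 mm above its underside, y along its length. Loose on the board.
- brass_block_center (a point): yellow brass block with a small dark plate on top, same size as the steel gauge block (60 x 24 x 24 mm), which does not belong to the kit; point at its centre, 12 mm above its underside, y along its length. Loose on the board.
- mat_orange_top (a point): orange mat, 94 x 70 x 3 mm, fixed in one of four compartments of the grey kit tray (fixed); point at the centre of its top, 7 mm above the board (z = 0.147). x along its length, y across, z up. Compartment 100 x 76 mm inside; all walls 4 mm thick, tops 12 mm above the board. Compartments side by side along y, 80 mm apart; colour sequence varies.
- mat_blue_top (a point): blue mat, 94 x 70 x 3 mm, fixed in one of four compartments of the grey kit tray (fixed); point at the centre of its top, 7 mm above the board (z = 0.147). x along its length, y across, z up. Compartment 100 x 76 mm inside; all walls 4 mm thick, tops 12 mm above the board. Compartments side by side along y, 80 mm apart; colour sequence varies.
- mat_green_top (a point): green mat, 94 x 70 x 3 mm, fixed in one of four compartments of the grey kit tray (fixed); point at the centre of its top, 7 mm above the board (z = 0.147). x along its length, y across, z up. Compartment 100 x 76 mm inside; all walls 4 mm thick, tops 12 mm above the board. Compartments side by side along y, 80 mm apart; colour sequence varies.
- mat_white_top (a point): white mat, 94 x 70 x 3 mm, fixed in one of four compartments of the grey kit tray (fixed); point at the centre of its top, 7 mm above the board (z = 0.147). x along its length, y across, z up. Compartment 100 x 76 mm inside; all walls 4 mm thick, tops 12 mm above the board. Compartments side by side along y, 80 mm apart; colour sequence varies.

How it is judged:
By the outcome, as a careful person would: the job done as asked, in the order asked, and still so for the second after the job is handed in, with the robot touching nothing.
It also fails if it takes over 90 s, if anything falls off the work surface, if the arm or the gripper's body presses on something with over 40 N, if the wrist force passes 120 N, or if a joint passes its speed limit or range.

## Working session

There is one attempt and no reset: what is moved stays moved. The work goes in short steps, each a Python script; the robot and the scene stay as the last script left them, time stands still between calls to the robot, and variables do not carry over. Pictures are saved under pics/ and viewed, at most 14 in all, crops included, and the job is handed in when it is done.

```bash
ls; mkdir -p pics
python3 - <<'E'
from rig import bot
import cv2,numpy as np
for n in("scene","side"):
    c=bot.read_camera(n); cv2.imwrite(f"pics/{n}0.png",cv2.resize(c["image"],None,fx=1.5,fy=1.5)); print(n,c["fovy"],c["cx"],c["cy"],c["eye"],c["attitude"])
    np.savez(f"{n}0.npz",**c)
c=bot.read_camera("wrist");print(c["mount"],c["fovy"]); s=bot.read_state();print(s["clock"],s["ee_pos"],s["tool_rot"])
E
```

```text
pics
scene 42.455720254561136 255.65970932598856 191.13921751694573 [  35.2516639   720.99093608 1067.65858515] [ 0.11638549 -0.28238942  0.8787422  -0.36677346]
side 43.02320346886865 258.9673850851907 192.88556554742325 [ 559.24039309 1010.71776816  867.3944756 ] [ 4.56432648e-04  9.45356879e-03  8.78154481e-01 -4.78283523e-01]
[[ 3.39233945e-04 -9.54316677e-01 -2.98796861e-01  7.60656162e+01]
 [ 9.99999916e-01  3.92727967e-04 -1.18986966e-04 -1.17857032e+00]
 [ 2.30897130e-04 -2.98796796e-01  9.54316730e-01 -1.60014322e+02]
 [ 0.00000000e+00  0.00000000e+00  0.00000000e+00  1.00000000e+00]] 66.00672567963366
0.15 [ 213.50554885 -506.6513493   214.23875519] [-4.58730473e-04  9.80188051e-01  1.98068603e-01 -6.09748336e-05]
```

View pics/scene0.png

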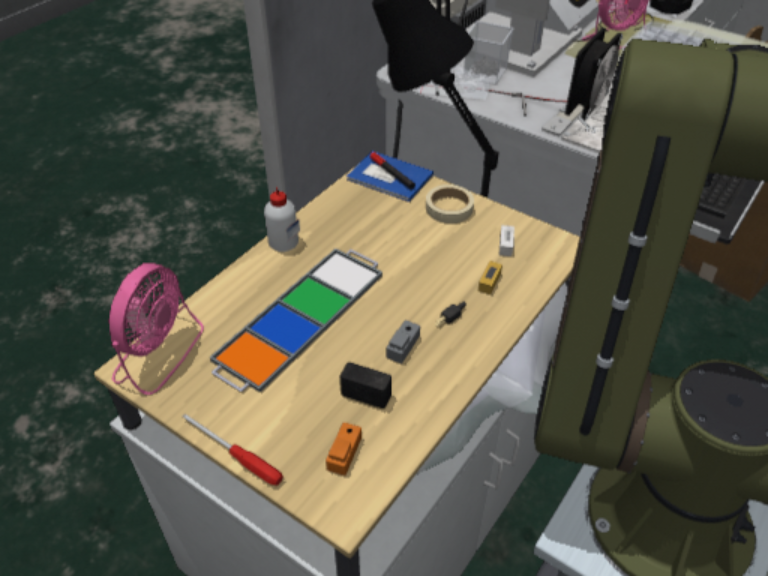

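View pics/side0.png

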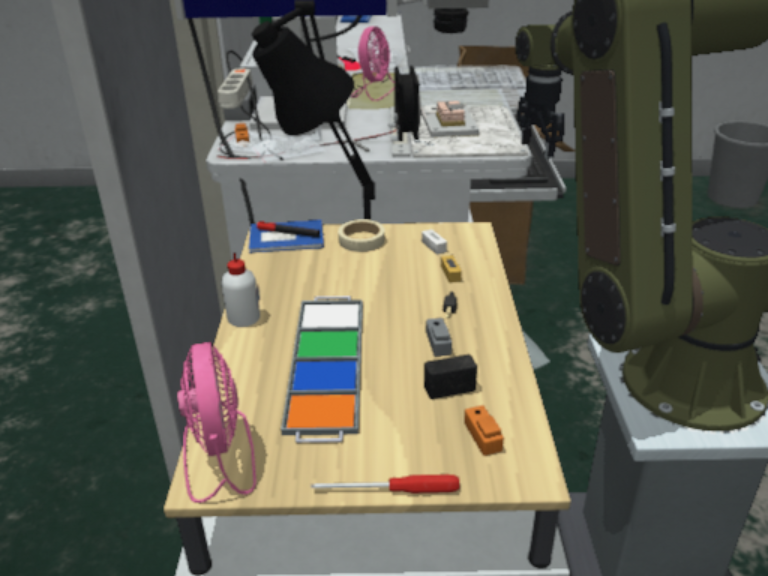

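The scene view shows the tray with mats from near to far as orange, blue, green and white. The parts run along the right: orange (343,447), adapter (366,385), grey (403,340), plug (452,314), brass (490,276) and pale steel (507,240). I'll locate them by depth.

```bash
cat > h.py <<'E'
from rig import bot
import cv2,numpy as np
from scipy.spatial.transform import Rotation as R
def rot(q): return R.from_quat(np.asarray(q)[[1,2,3,0]])
def cloud(c,st=None):
    d=c["depth"];h,w=d.shape;f=h/2/np.tan(np.radians(c["fovy"])/2)
    v,u=np.mgrid[:h,:w];P=np.dstack([(u-c["cx"])/f*d,(v-c["cy"])/f*d,d]).reshape(-1,3)
    if "mount" in c:
        M=np.array(c["mount"]);P=P@M[:3,:3].T+M[:3,3];P=rot(st["tool_rot"]).apply(P)+st["ee_pos"]
    else: P=rot(c["attitude"]).apply(P)+c["eye"]
    P[d.ravel()==0]=np.nan
    return P.reshape(h,w,3)
def blobs(P,img,lo,hi,amin=30):
    z=P[...,2];m=((z>lo)&(z<hi)).astype(np.uint8)
    n,l,s,_=cv2.connectedComponentsWithStats(m)
    for i in range(1,n):
        if s[i,4]<amin: continue
        k=l==i;p=P[k];r=cv2.minAreaRect(p[:,:2].astype(np.float32))
        print(s[i,:5],"rect",np.round(r[0]),np.round(r[1]),round(r[2]),"ztop",round(np.percentile(p[:,2],95),1),"bgr",np.round(img[k].mean(0)))
E
python3 - <<'E'
from h import *
for n in("scene","side"):
    c=dict(np.load(n+"0.npz"));c={k:(v if v.ndim else float(v)) for k,v in c.items()};P=cloud(c)
    print(n,"board z",np.nanmedian(P[200:260,230:240,2]) if n=="scene" else np.nanmedian(P[200:280,250:275,2]))
    blobs(P,c["image"],149,215,25)
    hsv=cv2.cvtColor(c["image"],cv2.COLOR_BGR2HSV)
    for nm,a,b in(("or",(5,200,150),(15,255,255)),("bl",(105,150,100),(120,255,255)),("gr",(50,150,80),(75,255,255)),("wh",(0,0,190),(180,30,255))):
        m=(cv2.inRange(hsv,a,b)>0)&(P[...,2]>135)&(P[...,2]<150)&(P[...,0]>300)
        nn,l,s,_=cv2.connectedComponentsWithStats(m.astype(np.uint8));i=1+s[1:,4].argmax()
        r=cv2.minAreaRect(P[l==i][:,:2].astype(np.float32));print(nm,s[i],np.round(r[0],1),np.round(r[1]),round(r[2],1),P[l==i][:,2].mean())
E
```

```text
scene board z 141.18360993410403
[458   0  21  16 135] rect [  478. -1394.] [ 18. 323.] 0 ztop 214.3 bgr [89. 89. 87.]
[497  17  12   8  39] rect [  331. -1396.] [85. 20.] 78 ztop 164.8 bgr [50. 66. 81.]
[ 170   21   89   65 1478] rect [1092. -522.] [ 57. 452.] 0 ztop 212.1 bgr [72. 70. 69.]
[251  52  63  37 708] rect [ 821. -527.] [ 45. 247.] 90 ztop 212.5 bgr [93. 92. 91.]
[ 314   75   84   45 1028] rect [ 544. -529.] [ 42. 292.] 89 ztop 213.1 bgr [96. 95. 94.]
[232 101  57  32 860] rect [ 755. -311.] [152. 109.] 6 ztop 167.4 bgr [126.  87.  72.]
[322 100  10  19 136] rect [ 584. -423.] [28. 22.] 43 ztop 209.8 bgr [20. 20. 20.]
[284 123  32  24 423] rect [ 601. -297.] [ 92. 100.] 33 ztop 166.0 bgr [102. 126. 137.]
[176 142  24  25 395] rect [788. -17.] [61. 33.] 44 ztop 211.7 bgr [95. 95. 94.]
[333 150  10  19 159] rect [ 456. -264.] [24. 67.] 26 ztop 166.2 bgr [171. 175. 178.]
[140 166 115  94 747] rect [651.  98.] [340. 112.] 90 ztop 154.5 bgr [98. 99. 94.]
[319 174  16  21 195] rect [ 431. -160.] [24. 66.] 11 ztop 166.4 bgr [ 60. 114. 137.]
[ 88 195  44  43 268] rect [778. 283.]
[... 2346 characters left out ...]
 36  28 825] rect [462. 168.] [76. 38.] 12 ztop 193.2 bgr [37. 39. 40.]
[309 270  27  32 546] rect [425. 270.] [32. 73.] 17 ztop 180.7 bgr [ 46.  98. 163.]
[147 279   4  19  29] rect [772. 302.] [ 3. 57.] 15 ztop 206.7 bgr [ 89.  69. 119.]
[134 305  29  29 113] rect [766. 372.] [53.  7.] 17 ztop 209.2 bgr [104.  95. 147.]
[207 316  99  12 678] rect [561. 363.] [ 21. 187.] 88 ztop 164.4 bgr [ 80.  88. 175.]
or [192 264  44  21 622] [650.5 217.4] [66. 90.] 88.8 148.55701925754857
bl [196 241  41  19 504] [650.9 135.1] [92. 68.] 1.0 148.54176592655688
gr [199 221  39  16 409] [650.2  54.3] [64. 92.] 88.0 148.69205415760896
wh [202 203  37  15 331] [649.6 -25.6] [68. 93.] 89.9 148.58627699101473
```

```bash
cat >> h.py <<'E'
def down(psi): # tool x at psi deg, closing line at psi-90
    q=(R.from_euler("z",psi,degrees=True)*R.from_euler("x",180,degrees=True)).as_quat();return [q[3],q[0],q[1],q[2]]
def look(name,x,y,r=75,lo=148):
    st=bot.read_state();c=bot.read_camera("wrist");P=cloud(c,st);img=c["image"]
    cv2.imwrite(f"pics/{name}.png",img);np.savez(name+".npz",P=P,image=img)
    near=np.hypot(P[...,0]-x,P[...,1]-y)<r
    print("board z",np.round(np.nanmedian(P[near&(P[...,2]<145)&(P[...,2]>130)][:,2]),1))
    Q=P.copy();Q[~near]=np.nan;blobs(Q,img,lo,215,100)
    print("clock",st["clock"],np.round(st["ee_pos"],1));return P,img
E
python3 - <<'E'
from h import *
c=dict(np.load("scene0.npz"));c={k:(v if v.ndim else float(v)) for k,v in c.items()}
for n in("scene","side"):
    c=dict(np.load(n+"0.npz"));c={k:(v if v.ndim else float(v)) for k,v in c.items()};P=cloud(c).reshape(-1,3)
    k=(P[:,2]>225)&(P[:,2]<900)&(P[:,0]>250)&(P[:,0]<900)&(abs(P[:,1])<480);p=P[k]
    H,_,_=np.histogram2d(p[:,0],p[:,1],bins=[range(250,901,50),range(-500,501,50)]);
    for i,j in np.argwhere(H>5):
        s=p[(p[:,0]//50==(250+50*i)//50)&(p[:,1]//50==(-500+50*j)//50),2];print(n,250+50*i,-500+50*j,round(s.min()),round(s.max()),end="; ")
print()
for nm,pos,psi in[("o",(424,271,300),107),("op",(651,218,240),0),("op2",(651,218,240),180),("s",(456,-265,300),116),("pl",(443,-49,300),85),("a",(461,170,300),14),("wp",(651,-23,240),0)]:
    print(nm,bot.ik(pos,down(psi)))
E
```

```text
scene 250 -500 509 524; scene 250 -100 535 693; scene 250 -50 425 693; scene 550 -450 225 253; scene 550 -400 243 279; scene 600 -450 230 248; scene 600 -400 244 486; scene 600 -350 341 494; scene 600 -300 416 487; scene 650 -400 478 525; scene 650 -350 363 537; scene 650 -300 389 538; scene 650 -250 395 442; scene 700 -300 379 541; scene 700 250 232 260; scene 700 300 225 276; scene 750 -300 479 534; scene 750 -50 225 257; scene 750 200 225 295; scene 750 250 225 319; scene 750 300 225 318; scene 750 350 225 293; scene 800 -50 225 268; scene 800 200 226 294; scene 800 250 226 307; scene 800 300 248 260; side 250 -500 443 526; side 250 -450 452 529; side 250 -100 428 652; side 250 -50 335 660; side 550 -450 225 267; side 550 -400 254 276; side 600 -450 228 257; side 600 -400 251 360; side 600 -350 343 493; side 600 -300 422 487; side 650 -400 498 596; side 650 -350 364 586; side 650 -300 390 536; side 650 -250 400 446; side 700 -400 557 596; side 700 -350 376 582; side 700 -300 377 574; side 700 250 247 262; side 700 300 226 263; side 750 -350 400 575; side 750 -300 399 573; side 750 -50 225 264; side 750 200 226 291; side 750 250 226 319; side 750 300 225 319; side 750 350 225 291; side 800 -50 225 273; side 800 200 227 287; side 800 250 227 313; side 800 300 227 301; 
o [ 4.95912810e-01  1.41081574e-01  1.51706895e+00 -4.44089210e-16
  1.48344213e+00  1.99206837e-01]
op [ 2.69795627e-01  6.05528776e-01  1.02733312e+00 -4.44089210e-16
  1.50873076e+00  1.84059195e+00]
op2 [ 0.26979563  0.60552878  1.02733312  0.          1.50873076 -1.3010007 ]
s [-0.59588826  0.19742658  1.45162819  0.          1.49253788 -1.04967386]
pl [-0.19237196  0.00648381  1.6611854   0.          1.47392345 -0.1051055 ]
a [ 2.78733624e-01  1.13459913e-01  1.54805457e+00 -4.44089210e-16
  1.48007817e+00  1.60518386e+00]
wp [-9.15313189e-02  5.17374106e-01  1.16047630e+00 -4.44089210e-16
  1.46374224e+00  1.47926501e+00]
```

Run:
```python
from h import *
for n in("scene","side"):
    c=dict(np.load(n+"0.npz"));c={k:(v if v.ndim else float(v)) for k,v in c.items()};P=cloud(c).reshape(-1,3)
    k=(P[:,2]>160)&(P[:,2]<400)&(P[:,0]>600)&(P[:,1]<290)&(P[:,1]>150);p=P[k];print(n,np.round(p[np.argsort(p[:,0])[:400:40]]))
bot.move_to((424,271,330),down(107)); look("w_or",424,271)
```

```text
scene [[749. 290. 241.]
 [754. 277. 234.]
 [758. 275. 266.]
 [760. 265. 246.]
 [762. 265. 252.]
 [766. 278. 292.]
 [770. 252. 239.]
 [774. 287. 316.]
 [777. 276. 315.]
 [780. 236. 237.]]
side [[750. 288. 251.]
 [765. 271. 205.]
 [772. 243. 244.]
 [777. 281. 316.]
 [783. 232. 227.]
 [787. 240. 199.]
 [790. 230. 249.]
 [800. 280. 313.]
 [817. 250. 230.]]
board z 140.9
[ 235  134   27   64 1679] rect [422. 270.] [30. 70.] 17 ztop 179.8 bgr [ 45. 109. 185.]
clock 3.0167 [424.3 270.5 329.9]
```

View pics/w_or.png

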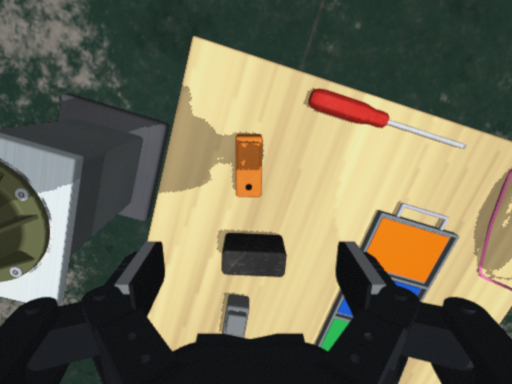

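```bash
cat >> h.py <<'E'
def mats(P,img):
    hsv=cv2.cvtColor(img,cv2.COLOR_BGR2HSV)
    for nm,a,b in(("or",(5,200,130),(15,255,255)),("bl",(105,150,80),(120,255,255)),("gr",(50,150,60),(75,255,255)),("wh",(0,0,170),(180,40,255))):
        m=(cv2.inRange(hsv,a,b)>0)&(P[...,2]>140)&(P[...,2]<152)&(P[...,0]>580)&(P[...,0]<720)
        nn,l,s,_=cv2.connectedComponentsWithStats(m.astype(np.uint8))
        if nn<2: continue
        i=1+s[1:,4].argmax();r=cv2.minAreaRect(P[l==i][:,:2].astype(np.float32));print(nm,s[i],np.round(r[0],1),np.round(r[1],1),round(r[2],1),np.round(np.median(P[l==i][:,2]),1))
def pick(x,y,psi,z,op,force=40):
    bot.move_gripper(op); q=down(psi)
    bot.move_to((x,y,z+70),q); hit=bot.servo_line((x,y,z),speed=80,until_force=15)
    bot.move_gripper(0,force); s=bot.read_state();print("hit",hit,"grip",s["grip_width"],s["grip_force"],np.round(s["ee_pos"],1))
    bot.servo_line((x,y,z+90),speed=150);s=bot.read_state();print("lifted",s["grip_width"],s["clock"],np.round(s["ft_force"],1))
def place(x,y,psi,z,op,back=90):
    q=down(psi);bot.move_to((x,y,z+50),q);bot.servo_line((x,y,z+4),speed=90)
    hit=bot.servo_line((x,y,z-2),speed=12,until_force=4);s=bot.read_state();print("set",hit,np.round(s["ee_pos"],1),np.round(s["ft_force"],1))
    bot.move_gripper(op);bot.dwell(.2);bot.servo_line((x,y,z+back),speed=150);print(bot.read_state()["clock"])
E
python3 - <<'E'
from h import *
d=np.load("w_or.npz");P=d["P"];mats(P,d["image"])
k=(np.hypot(P[...,0]-422,P[...,1]-270)<75)&(P[...,2]>148);p=P[k][:,:2].astype(np.float32);r=cv2.minAreaRect(p);print(r,bot.tip_reach,len(p))
bot.move_gripper(55);print(bot.read_state()["grip_width"])
(x,y)=r[0];t=r[2]
pick(x,y,90+t,163,55)
E
```

```text
or [ 367  219   82   62 3113] [649.3 218.9] [68.5 93.8] 89.9 147.9
bl [394 281  26  15 131] [677.4 170.7] [10.1 41.8] 78.7 147.7
gr [321 319  28  33 385] [609.7  65.2] [57.5 21.1] 83.6 148.0
wh [397 203  52  27 230] [651.3 270.1] [17.2 69. ] 89.9 149.2
((422.5316162109375, 270.54425048828125), (147.6335906982422, 69.91856384277344), 16.932186126708984) 19.0 39621
55.21323189826338
hit False grip 0.03153550404104292 0.0 [422.5 270.6 163. ]
lifted -0.30576030215917643 6.5083 [ 0.2 -0.8 -1.4]
```

Run:
```python
from h import *
s=bot.read_state();print(s["ee_pos"],s["grip_width"])
c=bot.read_camera("side");cv2.imwrite("pics/s1.png",c["image"][60:384,130:450]);w=bot.read_camera("wrist");cv2.imwrite("pics/w1.png",np.hstack([w["image"][:, :],]))
cv2.imwrite("pics/c1.png",np.hstack([cv2.resize(c["image"][100:340,190:450],(400,369)),cv2.resize(w["image"],(400,369))]))
P=cloud(c);blobs(P,c["image"],152,215,100)
```

```text
[422.25931681 270.37893236 252.03421701] -0.30576030215917643
[ 311    0  160   14 1626] rect [ -314. -2183.] [1005.   84.] 0 ztop 211.7 bgr [108. 108. 104.]
[264   2  25  13 236] rect [  409. -2184.] [ 67. 154.] 73 ztop 210.3 bgr [109. 109. 106.]
[  0   6  38  12 381] rect [ 2021. -2185.] [ 68. 246.] 87 ztop 212.4 bgr [103. 103. 100.]
[305  30  54  12 189] rect [  168. -1681.] [352. 164.] 27 ztop 169.5 bgr [53. 67. 78.]
[  68   73   77   87 1444] rect [1061. -604.] [613.  71.] 86 ztop 212.5 bgr [86. 87. 85.]
[ 137  108  165   32 2178] rect [ 680. -488.] [144. 560.] 89 ztop 212.7 bgr [118. 117. 114.]
[165 146  50  20 772] rect [ 758. -314.] [149. 109.] 7 ztop 171.2 bgr [135. 101.  90.]
[225 146  31  20 379] rect [ 603. -298.] [94. 97.] 20 ztop 168.8 bgr [123. 151. 159.]
[281 152  17  15 152] rect [ 457. -268.] [29. 68.] 29 ztop 169.2 bgr [179. 185. 185.]
[293 170  14  16 150] rect [ 433. -163.] [25. 65.] 10 ztop 169.3 bgr [ 75. 133. 156.]
[ 428  177   84   64 1400] rect [36. 39.] [ 56. 260.] 29 ztop 212.8 bgr [34. 47. 45.]
[148 189  25  27 482] rect [795. -18.] [61. 37.] 21 ztop 211.5 bgr [123. 125. 122.]
[195 200  46  36 229] rect [651.  10.] [151. 108.] 90 ztop 156.6 bgr [143. 148. 144.]
[283 211  18  24 308] rect [472.  54.] [30. 74.] 7 ztop 181.1 bgr [107. 109. 106.]
[187 232  53  55 378] rect [652. 171.] [180. 108.] 90 ztop 156.3 bgr [127. 135. 128.]
[282 236  36  28 796] rect [463. 168.] [75. 38.] 14 ztop 193.2 bgr [39. 42. 43.]
[309 270  27  31 508] rect [425. 270.] [31. 72.] 17 ztop 181.0 bgr [ 44.  94. 156.]
[207 316  99  12 621] rect [561. 364.] [ 21. 187.] 89 ztop 164.4 bgr [ 84.  93. 186.]
```

View pics/c1.png

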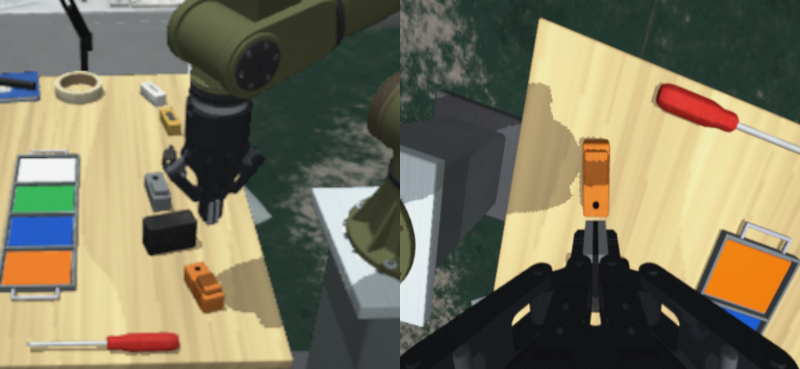

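Run:
```python
from h import *
c=bot.read_camera("side");P=cloud(c)
for u,v in((326,240),(327,243),(329,238),(323,235),(326,225),(327,246)): print(u,v,np.round(P[v,u]))
k=(P[...,0]>340)&(P[...,0]<520)&(P[...,1]>180)&(P[...,1]<340)&(P[...,2]>190)&(P[...,2]<330);p=P[k];print(len(p), p.min(0) if len(p) else 0)
st=bot.read_state();w=bot.read_camera("wrist");W=cloud(w,st)
k=(W[...,2]>200)&(W[...,2]<300);p=W[k];i=np.argsort(p[:,2])[:200:25];print(np.round(p[i]));print(np.argwhere(k)[i])
print(st["ee_pos"],st["tool_rot"],st["joint_positions"])
```

```text
326 240 [426. 283. 288.]
327 243 [422. 276. 275.]
329 238 [420. 279. 290.]
323 235 [431. 279. 297.]
326 225 [428. 281. 322.]
327 246 [393. 122. 142.]
554 [385.10774345 180.29648432 190.07931854]
[[423. 282. 273.]
 [424. 282. 275.]
 [422. 282. 276.]
 [426. 280. 277.]
 [429. 281. 277.]
 [410. 275. 278.]
 [415. 281. 278.]
 [422. 283. 279.]]
[[230 259]
 [232 260]
 [232 257]
 [239 264]
 [240 270]
 [241 230]
 [233 242]
 [234 257]]
[422.25195342 270.39383309 251.9708856 ] [-3.77646042e-04  5.95290877e-01  8.03509790e-01 -8.03892118e-04] [4.96507678e-01 1.64084216e-01 1.60054424e+00 4.54832876e-06
 1.37874055e+00 2.00966281e-01]
```

The fingertips are measured about 20 mm behind the reported TCP instead of 19 mm ahead, and both cameras agree. The pads closed above the block. I'll measure the tip offset against the opening.

Run:
```python
from h import *
for op in (24,34,50):
    bot.move_gripper(op);st=bot.read_state();w=bot.read_camera("wrist");W=cloud(w,st);S=cloud(bot.read_camera("side"))
    o=[]
    for Q in(W,S):
        k=(Q[...,2]>225)&(Q[...,2]<320)&(np.hypot(Q[...,0]-422,Q[...,1]-270)<60);k=cv2.morphologyEx(k.astype(np.uint8),cv2.MORPH_OPEN,np.ones((3,3)))>0
        z=Q[k][:,2];o.append(np.round(np.percentile(z,[0,2,5])-st["ee_pos"][2],1))
    T=rot(st["tool_rot"]).inv().apply(W.reshape(-1,3)-st["ee_pos"]).reshape(W.shape)
    k=(T[...,2]<60)&(T[...,2]>-35)&(abs(T[...,0])<15);yy=T[k][:,1];print(op,st["grip_width"],o,"inner y",yy[yy>0].min() if (yy>0).any() else None,yy[yy<0].max() if (yy<0).any() else None)
```

```text
24 24.090397471019838 [array([16.8, 22.8, 26. ]), array([17.3, 21.3, 24. ])] inner y 11.318102710046135 -12.38431474146838
34 33.846831843926175 [array([17.8, 22.7, 25.7]), array([18.4, 22.6, 24. ])] inner y 16.257547541393663 -17.35598479124497
50 50.05664040661756 [array([19.9, 24.1, 27. ]), array([20.8, 24.3, 26.2])] inner y 24.18056361109941 -25.257659733817267
```

Run:
```python
from h import *
pick(422.5,270.3,107,127,50)
w=bot.read_camera("wrist");cv2.imwrite("pics/w2.png",w["image"])
```

```text
hit False grip 29.291923706858682 40.85573494434357 [422.8 270.5 127.6]
lifted 29.100827650726398 10.5583 [ 0.3  0.3 -0.8]
```

View pics/w2.png

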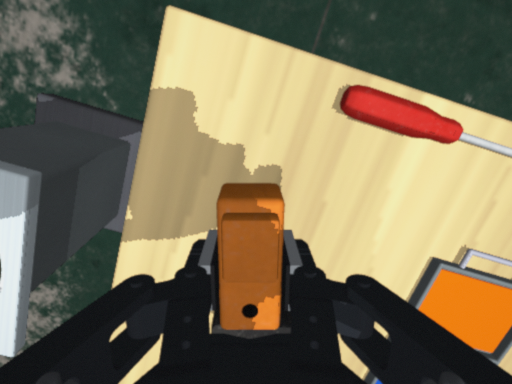

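Run:
```python
from h import *
place(650.5,218,180,134.5,50,back=120)
bot.move_to((560,60,300),down(180));P,img=look("w_tray",651,218,r=70,lo=152);mats(P,img)
```

```text
set True [650.7 218.1 134.7] [-1.1 -0.6  5. ]
14.5083
board z 141.2
[346 202  83  84 671] rect [649. 217.] [ 86. 107.] 90 ztop 153.9 bgr [117. 115. 109.]
[ 369  219   46   64 2227] rect [650. 218.] [30. 69.] 90 ztop 186.7 bgr [ 30.  84. 150.]
clock 15.2833 [560.4  60.6 299.4]
or [ 351  207   68   71 1906] [648.7 218. ] [69.2 92.2] 89.6 148.0
bl [ 285  206   64   72 2678] [648.1 138.3] [69.2 92.8] 89.7 147.9
gr [ 217  206   61   72 4181] [648.3  58.7] [68.8 93.2] 89.7 147.9
wh [ 146  205   65   73 2703] [648.  -21.4] [70.2 93.7] 89.7 147.9
```

View pics/w_tray.png

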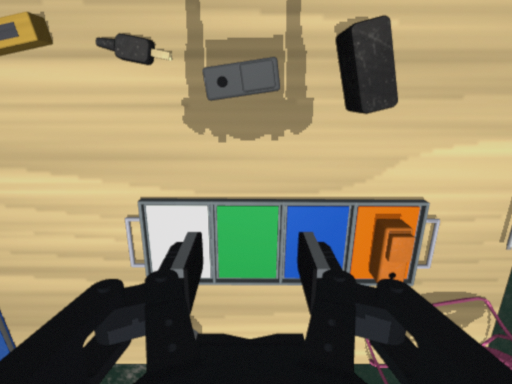

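The orange block lies in the middle of its mat (right), lengthwise. Next is the steel gauge block.

```bash
cat >> h.py <<'E'
def rect(P,x,y,r=48,lo=150,hi=215):
    k=(np.hypot(P[...,0]-x,P[...,1]-y)<r)&(P[...,2]>lo)&(P[...,2]<hi)
    k=cv2.morphologyEx(k.astype(np.uint8),cv2.MORPH_OPEN,np.ones((3,3)))>0
    p=P[k][:,:2].astype(np.float32);r=cv2.minAreaRect(p);c,(a,b),t=r
    if a>b: a,b,t=b,a,t-90
    print("rect",np.round(c,1),round(a,1),round(b,1),"x-axis deg",round(t,1),len(p));return c,a,b,t
E
python3 - <<'E'
from h import *
bot.move_to((456,-266,260),down(117));P,img=look("w_st",456,-266);(c,a,b,t)=rect(P,456,-266)
if abs(a-24)<4 and abs(b-60)<5: pick(c[0],c[1],90+t,126,48,50)
E
```

```text
board z 140.9
[ 233  150   27   68 1751] rect [ 454. -267.] [24. 60.] 27 ztop 166.1 bgr [174. 177. 178.]
clock 16.6333 [ 456.7 -265.2  260.1]
rect [ 453.7 -267.3] 23.7 60.3 x-axis deg 26.2 1746
hit False grip 23.08207923086377 50.67763566970825 [ 454.1 -267.5  126.6]
lifted 22.94229904966511 19.3833 [-1.  -0.  -2.9]
```

View pics/w_st.png

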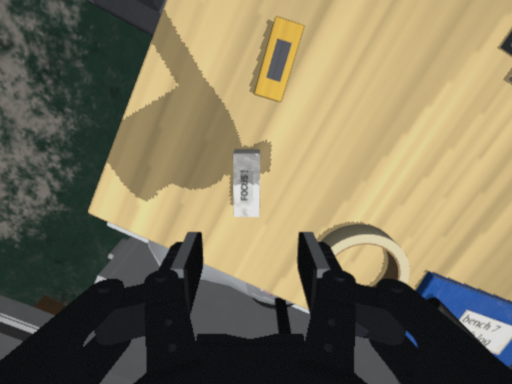

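Run:
```python
from h import *
place(649.5,138.2,180,133.5,46,back=110)
bot.move_to((443,-49,240),down(84));P,img=look("w_pl",443,-49,r=60,lo=145);rect(P,443,-49,lo=145);rect(P,443,-49,lo=152)
im=cv2.resize(img[100:290,150:370],None,fx=2.5,fy=2.5);cv2.imwrite("pics/w_plc.png",im)
```

```text
set True [649.7 138.2 133.7] [-0.  -0.3  5.9]
23.55
board z 140.9
[ 234  149   28   77 1332] rect [440. -49.] [70. 23.] 79 ztop 159.6 bgr [56. 65. 68.]
clock 24.7583 [443.4 -48.8 239.9]
rect [440.1 -49.5] 23.1 69.7 x-axis deg -10.7 1323
rect [440.1 -49.6] 22.2 69.5 x-axis deg -10.9 1216
```

View pics/w_plc.png

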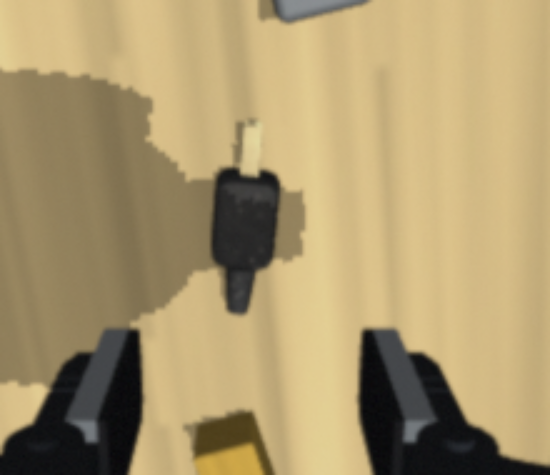

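Run:
```python
from h import *
pick(440.2,-50.2,79.2,126,46,30)
w=bot.read_camera("wrist");cv2.imwrite("pics/w3.png",w["image"][100:330,130:390])
```

```text
hit False grip 21.518309303202606 29.852454165229574 [440.4 -50.2 126.5]
lifted 21.65519334787024 27.425 [-0.3 -0.8 -0.6]
```

View pics/w3.png

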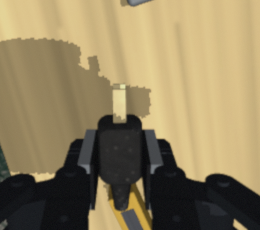

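The plug is held square in the pads, pins ahead. I'll place it and look at the adapter.

Run:
```python
from h import *
place(649.5,58.5,180,133.5,44,back=110)
bot.move_to((461,170,290),down(194));P,img=look("w_ad",461,170,r=60,lo=150);c,a,b,t=rect(P,461,170,r=55,lo=150);c,a,b,t=rect(P,461,170,r=55,lo=184)
print("ok" if abs(a-34)<5 and abs(b-75)<6 else "check")
```

```text
set True [649.7  58.5 133.6] [-0.1 -0.6  5.4]
31.3417
board z 141.0
[ 228  135   39   83 2996] rect [459. 168.] [73. 34.] 14 ztop 191.9 bgr [42. 44. 46.]
clock 32.2417 [461.7 169.7 289.6]
rect [458.8 167.7] 34.0 73.5 x-axis deg -75.9 2994
rect [458.9 167.7] 34.0 73.4 x-axis deg -75.9 2838
ok
```

View pics/w_ad.png

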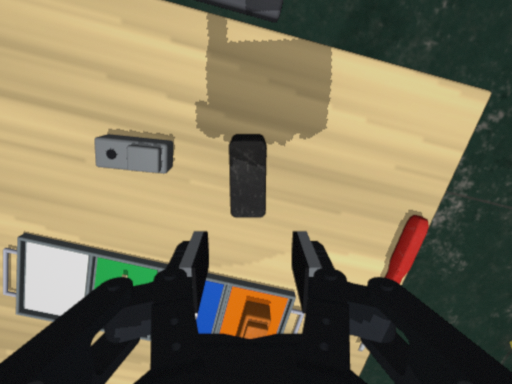

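Run:
```python
from h import *
pick(458.8,167.7,194.1,133,60,50)
s=bot.read_state()
if s["grip_width"]>30:
    place(649.5,-21.6,180,140.5,52,back=120)
    bot.move_to((540,60,300),down(180));P,img=look("w_end",651,60,r=10);mats(P,img)
    rect(P,650,218,r=45,lo=157);rect(P,650,138,r=38,lo=157);rect(P,650,58,r=42,lo=154);rect(P,650,-22,r=48,lo=184)
```

```text
hit False grip 33.43857868924241 50.394471287727356 [459.1 167.8 133.5]
lifted 33.351733535282236 35.1583 [-0.5  0.3 -2. ]
set True [649.7 -21.7 140.6] [-0.7 -0.3  4.8]
38.75
board z nan
[240 261  18  16 211] rect [651.  60.] [19. 19.] 22 ztop 167.0 bgr [58. 59. 60.]
clock 39.375 [539.9  60.1 299.8]
or [ 351  223   65   63 1600] [644.  218.1] [69.  83.4] 89.8 148.0
bl [ 284  223   64   70 1881] [649.  138.3] [69.3 94.2] 89.7 148.0
gr [ 218  222   60   70 3158] [648.1  58.6] [68.7 93.7] 89.5 147.9
wh [ 148  222   63   70 1223] [647.8 -21.7] [69.7 93.3] 89.6 147.9
rect [647.7 217.9] 30.2 65.0 x-axis deg 89.0 1568
rect [0. 0.] 0.0 0.0 x-axis deg 0.0 0
rect [649.2  58.5] 22.1 69.5 x-axis deg -89.9 703
rect [619.1 -33.4] 9.2 20.3 x-axis deg 59.9 170
  return np.nanmean(a, axis, out=out, keepdims=keepdims)
```

View pics/w_end.png

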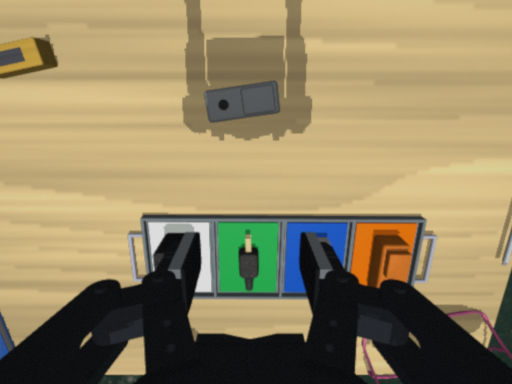

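The plug and orange block sit centred. The fingers hide the steel block and the adapter, so I'll check those from the side.

Run:
```python
from h import *
bot.move_to((430,60,320),down(180))
P,img=look("w_end2",651,60,r=5,lo=300)
for x,y,r,lo in((650,218,45,157),(650,138,38,157),(650,58,42,154),(650,-22,48,184)):
    rect(P,x,y,r=r,lo=lo)
c=bot.read_camera("side");S=cloud(c)
for x,y,r,lo in((650,138,38,160),(650,-22,46,186)): rect(S,x,y,r=r,lo=lo)
cv2.imwrite("pics/f.png",np.hstack([cv2.resize(c["image"][170:310,170:350],(400,311)),cv2.resize(img,(400,311))]))
```

```text
board z nan
clock 39.95 [430.3  59.6 319.9]
rect [664.1 217.5] 28.7 43.1 x-axis deg -89.8 407
rect [636.4 130.4] 12.5 35.9 x-axis deg 80.2 272
rect [637.5  59.5] 21.4 47.2 x-axis deg 90.0 429
rect [620.3  -6.5] 7.6 19.1 x-axis deg -69.2 119
rect [652.6 138.8] 28.0 60.2 x-axis deg -89.1 284
rect [653.5 -20.7] 38.4 72.9 x-axis deg -89.1 323
  return np.nanmean(a, axis, out=out, keepdims=keepdims)
```

View pics/f.png

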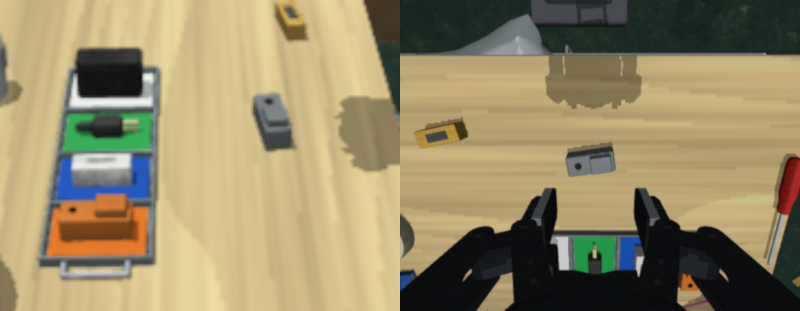

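All four are centred, flat and lengthwise on their mats. The grey and brass blocks have not moved.

```bash
python3 -c "
from rig import bot
print(bot.finish_job())"
```

```text
the job is handed in; nothing more can be done
None
```

All four kit parts are on their mats, flat, lengthwise and centred to within about 2 mm by the cameras; the grey and brass blocks were left alone, and I handed the job in at about 40 s (no verdict shown), after one empty first grasp because the fingertips sit about 36 mm further back than specified.

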